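# Change the paper roll in a roll stand

### The arm

A 6-joint arm with a two-finger parallel gripper is mounted at the origin on a cart in front of the work surface, level with it; the furniture and walls round the work are solid. World frame = base frame: x ahead of the robot, y to its left, z up, the work surface at z = 0. Lengths are in m, angles in rad, forces in N, time in s.
With the tool pointing down it reaches from about 0.3 to 0.775 m from the base axis. Payload 14.6 kg.
Tool frame: the origin (TCP) lies at the very end of the fingers, on their centre line; the grasp point (between the pads) lies 19 mm behind it; z points along the fingers, x is the direction in which the jaws open and shut, and the axes are right-handed (so a half turn about z gives the same grasp; the last joint's range is limited). The gripper opens to 94 mm and grips with 3 to 60 N. Pads are 16 mm wide; open, the fingers measure 119 mm over their backs; the gripper's body (75 mm by 177 mm) begins 78 mm behind the grasp point.
Start: joints at [1.068, 0.3, 1.521, -0, 1.321, -0.067], TCP at [0.232, 0.499, 0.205] pointing down, gripper open.
Joint ranges: [-3.03, 3.03], [-0.79, 2.21], [0.23, 2.52], [-1.04, 4.18], [0, 3.07], [-2.55, 2.55]. Speed limits (rad/s): [2.22, 2.22, 2.57, 3.14, 3.14, 3.14].

### API

Orientations are given as [roll, pitch, yaw] about the fixed x, y, z axes, in that order (R = Rz(yaw) Ry(pitch) Rx(roll)).
In Python, from station import ctrl gives the robot as it stands.
- The arm moves only by the shell command python3 -m inch 'ROWS' [FORCE]. ROWS is JSON, one flat list of numbers, 7 for each row, row after row: the shift along the tool's x, y, z in cm, then the turn, a rotation vector about the tool's x, y, z in rad, then the opening, from 0 (shut) to 1 (fully open). In form: [tx, ty, tz, wx, wy, wz, claw, tx, ty, tz, wx, wy, wz, claw, ...]. A call has 1 to 20 rows; each row shifts and turns the commanded pose from where the row before left it, along the tool's axes as they then stand; what a row does not reach is not made up. A row lasts 1/8 s, in which the tool goes at most 62.5 mm and 10.7 degrees, less where a joint would pass 70% of its speed; a pose out of reach is approached as far as the arm can. A call is refused whole if a number of a shift passes 6.25 or a number of a turn 0.188, either way. A call with a gripper value outside its range is refused whole. The fingers move at their own pace and stop on an object; FORCE is the grip in N (left out, the last holds). Time passes only in rows, so rows that do not move let the fingers close. It gives the time, the measured TCP pose, the force and the opening at its end, in the units of the state.
- ctrl.get_obs(): the state, without advancing time (a new reading comes with each control period).
- ctrl.camera(name): name is "scene" or "top" or "wrist"; returns (picture, depth): 384x512x3 uint8, red, green, blue; 384x512 float32, m along the optical axis (not along the pixel's ray), 0 where there is no reading.
- ctrl.camera_params(name): a dict with "vertical_fov" (degrees; the focal length in pixels is half the picture's height over the tangent of half this angle, whatever the lens; pixels are square), "cx", "cy" (the principal point, pixels), "camera_from_world" (4x4, takes a point from world to camera coordinates); the wrist camera has in their place "mount" (4x4, takes a point from camera to tool coordinates, whose origin is the TCP and whose axes are the tool frame's). Camera axes: x right, y down, z forward; pixel columns grow to the right and rows downward; lengths in m; the calibration is good to about 2 mm. A picture is of the moment at which its call begins: read the wrist's pose just before it. camera_params takes no time and is no camera call.
- ctrl.hand_in(): hands the job in, once; it reports no verdict.
Trained networks look in the newest picture that a camera, given by its name, has taken for a name from the list of things; names that differ only in an ending like _2 or _b are one class to them, and where a whole thing is asked for, a point or a joint stands for the part that bears it (a point fixed in the world has none). Each returns a list of dicts, best first, with "score" (0 to 1); they miss things now and then, are a little off and sometimes report something else, mostly with a low value. They report only what shows in the picture. A call takes as long as a camera call.
- ctrl.spot_in(camera, label): "bbox" ([centre column, centre row, width, height] in pixels, round what is visible of it).
- ctrl.place_of(camera, label): "centre" ([column, row] in pixels: a listed point, or the origin of a listed thing).
The state is a dict: "time_s": time; "qpos": joint angles; "joint_vel": joint speeds; "tau": joint torques, N m; "ee_pos": TCP position; "eef_rot": TCP orientation; "force": force on the tool from outside, world axes, zero at the start; "moment": the same for the moment, N m; "grip_width": finger opening in m.
Only numpy, scipy, OpenCV 4.12 (cv2) and the standard library are available. Lean on these libraries where they do the work, as an engineer would, in place of code of your own. Each camera call takes 0.05 s, during which the arm holds its last target. There are 200 camera calls.

### The job

Change the paper roll in the stand: first push the exit gate bar fully across, then press the eject key down so that the used roll is lifted out of the nest in the middle and rolls down against the gate, and let the key come back up. Then roll the fresh, thicker roll up the infeed slope (it runs back if let go) until it drops into the nest, and push the keeper bar fully across behind it. Leave both bars shut, and do not disturb the sticky notes and the eraser in front of the stand.

Things in the scene. Friction and masses are not known exactly. Their poses are not given: they have to be found in the camera images.
- stand: Grey metal roll stand fixed on the worktop: a low channel 385 mm long along its y, 154 mm wide over its 54 mm high side plates (138 mm between). Origin: on the worktop under the middle of the nest. z up, x away from the robot, y from the infeed end (-y) to the exit end (+y). Bars and eject key are on the robot's side. The exit deck falls 6 degrees from the nest to the exit end.
- back_stop (a point): Middle of the top edge of the back stop at the infeed end: 8 mm thick, 47 mm above the worktop, at y = -184 mm of the stand. The infeed deck falls 4 degrees from the nest down to it (deck 31 mm above the worktop there).
- nest (a point): Where the centre of the fresh roll lies when it is seated in the nest: 75 mm above the worktop, 2 mm to +y of the stand's origin. The nest is a gap about 52 mm wide between two rounded lips, 42 mm (infeed side) and 38 mm (exit side) above the worktop, that cages a roll lying in it.
- catch (a point): Where the centre of the used roll lies when it rests on the exit deck against the shut gate: 71 mm above the worktop, at y = +93 mm of the stand.
- old_roll_center (a point): Centre of the used paper roll: solid white paper cylinder, diameter 80 mm, 130 mm long, 0.2 to 0.42 kg, lying along the stand's x, at the start in the nest. Too thick to grasp; rolls freely.
- new_roll_center (a point): Centre of the fresh paper roll: solid white cylinder, diameter 88 mm, 130 mm long, 0.27 to 0.53 kg, lying along the stand's x, at first on the infeed deck against the back stop, centre about 78 mm above the worktop, at y = -149 mm of the stand. Too thick to grasp; let go on the slope, it rolls back; once its centre is past y = -30 mm it drops into the nest by itself.
- gate (a joint): Exit gate bar at y = +142 mm of the stand, slides along the stand's +x (away from the robot) across the exit deck: 0 = fully open (bar outside the channel, near the robot), 0.105 m = fully across (shut). Stays where it is left; takes about 1.5 N.
- gate_knob (a point): Centre of the black upright knob of the gate bar: 26 mm wide (stand y), 12 mm thick (stand x), 32 mm high (from 86 to 118 mm above the worktop). The steel bar (10 mm wide, 80 mm long, top 87 mm above the worktop) runs from 25 mm beyond the knob to 55 mm on the robot's side of it. Knob at x = -115 mm of the stand when open, -10 mm when shut.
- keeper (a joint): Keeper bar at y = -59 mm of the stand, just on the infeed side of the nest; same make, slides along the stand's +x: 0 = fully open, 0.105 m = fully across behind a seated roll (shut). Takes about 1.5 N.
- keeper_knob (a point): Centre of the black knob of the keeper bar, same shape, size and heights as the gate's knob.
- eject_key (a joint): Eject key, a spring plunger pressed straight down: 0 = up, 0.028 m = fully down. Resists with about 2 to 5 N plus the weight of the roll it lifts, and springs back up when let go.
- key_top (a point): Centre of the top face of the black square eject key (36 x 36 mm), 82 mm above the worktop when up, at x = -104, y = +10 mm of the stand.
- knockout (a joint): Knockout rod under the nest, rises through the gap by as much as the eject key goes down (0 to 0.028 m); its top slants toward the exit so that a lifted roll goes over the exit lip when it has risen by about 0.02 m.
- sticky_notes: Loose pad of sticky notes, 75 x 74 x 12 mm, a bystander on the worktop in front of the stand; origin: centre of its underside.
- eraser: Loose eraser, 22 x 56 x 13 mm, a bystander on the worktop in front of the stand; origin: centre of its underside.

How it is judged:
By the outcome, as a careful person would: the job done as asked, in the order asked, and still so for the second after the job is handed in, with the robot touching nothing.
It also fails if it takes over 61 s, if anything falls off the work surface, if the arm or the gripper's body presses on something with over 40 N, if the wrist force passes 120 N, or if a joint passes its speed limit or range.

## Working session

There is one attempt and no reset: what is moved stays moved. The work goes in short steps, Python scripts to look and compute and a shell command to move; the robot and the scene stay as the last step left them, time stands still between calls to the robot, and variables do not carry over. Pictures are saved under pics/ and viewed, about 8 in all and at most 12, crops included, and the job is handed in when it is done.

```bash
ls; mkdir -p pics; cat > h.py <<'E'
import numpy as np, cv2
from station import ctrl
from scipy.spatial.transform import Rotation as R
def cam(n):
    p=ctrl.camera_params(n); f=192/np.tan(np.radians(p["vertical_fov"])/2)
    if "mount" in p:
        o=ctrl.get_obs(); T=np.eye(4); T[:3,:3]=R.from_euler('xyz',o["eef_rot"]).as_matrix(); T[:3,3]=o["ee_pos"]
        W=T@np.array(p["mount"])
    else: W=np.linalg.inv(np.array(p["camera_from_world"]))
    return f,p["cx"],p["cy"],W
def onz(c,uv,z):  # ray to plane z
    f,cx,cy,W=c; d=W[:3,:3]@np.array([(uv[0]-cx)/f,(uv[1]-cy)/f,1]); o=W[:3,3]
    return o+d*(z-o[2])/d[2]
def proj(c,P):
    f,cx,cy,W=c; q=np.linalg.inv(W)@np.append(P,1); return [cx+f*q[0]/q[2],cy+f*q[1]/q[2]]
def snap(n,fn):
    c=cam(n); im,d=ctrl.camera(n); cv2.imwrite('pics/'+fn,im[:,:,::-1]); return c,im,d
Z=dict(stand=0,back_stop=.047,nest=.075,catch=.071,old_roll_center=.075,new_roll_center=.078,gate_knob=.102,keeper_knob=.102,key_top=.082,sticky_notes=0,eraser=0)
E
python3 - <<'E'
from h import *
o=ctrl.get_obs(); print({k:np.round(v,3) for k,v in o.items()})
for n in("top","scene"):
    c,im,d=snap(n,n+'0.png'); print(n,c[3][:3,3].round(3))
    for l,z in Z.items():
        for r in ctrl.place_of(n,l)[:2]:
            print(l,np.round(r["score"],2),np.round(r["centre"]),onz(c,r["centre"],z).round(3))
a=cv2.imread('pics/top0.png')
E
```

```text
pics
{'time_s': np.float64(0.0), 'qpos': array([ 1.068,  0.3  ,  1.522,  0.   ,  1.321, -0.067]), 'joint_vel': array([ 0.   , -0.   ,  0.002,  0.   , -0.001,  0.   ]), 'tau': array([ 3.0000e-03, -5.3179e+01, -3.5275e+01,  7.1000e-02,  2.4000e-02,
       -0.0000e+00]), 'ee_pos': array([0.232, 0.498, 0.205]), 'eef_rot': array([-3.142e+00,  1.000e-03,  1.135e+00]), 'force': array([-0.98 , -1.   ,  0.057]), 'moment': array([ 0.055, -0.008, -0.013]), 'grip_width': np.float64(0.094)}
top [ 0.457 -0.004  0.932]
catch 0.9 [181. 190.] [0.583 0.144 0.071]
catch 0.65 [225. 184.] [0.594 0.055 0.071]
old_roll_center 0.76 [225. 184.] [0.594 0.055 0.075]
new_roll_center 0.65 [301. 175.] [ 0.608 -0.099  0.078]
gate_knob 0.61 [160. 251.] [0.462 0.179 0.102]
keeper_knob 0.6 [266. 228.] [ 0.502 -0.024  0.102]
key_top 0.69 [231. 234.] [0.492 0.045 0.082]
sticky_notes 0.51 [180. 188.] [0.598 0.16  0.   ]
eraser 0.57 [299. 228.] [ 0.507 -0.099  0.   ]
scene [ 0.157 -0.475  0.684]
stand 0.71 [242. 205.] [0.599 0.049 0.   ]
stand 0.45 [238. 184.] [0.647 0.121 0.   ]
back_stop 0.91 [303. 224.] [ 0.632 -0.135  0.047]
nest 0.72 [239. 183.] [0.596 0.056 0.075]
nest 0.53 [298. 224.] [ 0.603 -0.144  0.075]
catch 0.7 [212. 171.] [0.581 0.148 0.071]
old_roll_center 0.73 [237. 187.] [0.584 0.049 0.075]
new_roll_center 0.94 [286. 208.] [ 0.62  -0.09   0.078]
gate_knob 0.79 [174. 179.] [0.468 0.157 0.102]
gate_knob 0.57 [300. 226.] [ 0.582 -0.164  0.102]
keeper_knob 0.83 [229. 207.] [ 0.505 -0.015  0.102]
keeper_knob 0.58 [238. 186.] [0.569 0.028 0.102]
key_top 0.72 [206. 202.] [0.487 0.052 0.082]
sticky_notes 0.94 [187. 216.] [0.464 0.117 0.   ]
eraser 0.59 [254. 256.] [ 0.505 -0.1    0.   ]
eraser 0.2 [214. 170.] [0.634 0.218 0.   ]
```

View pics/top0.png

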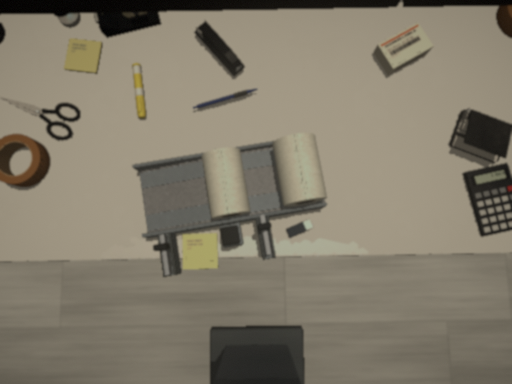

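View pics/scene0.png

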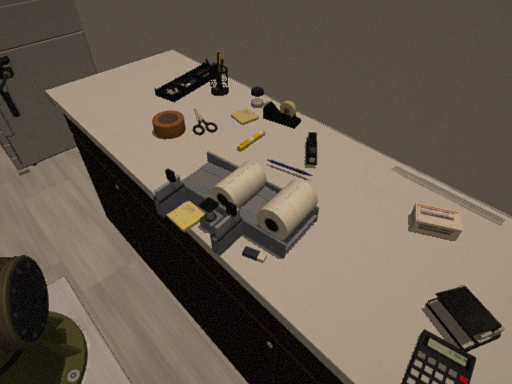

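The top view shows the stand turned about 10°. The used roll is at px (226,183) and the fresh roll at (300,170). The gate knob is at (163,243) and the keeper knob at (264,222), both open; the key is at (231,236). The sticky notes are at (200,250) and the eraser at (299,229). The scene view agrees with this, so next I fit the stand pose.

```bash
cat > fit.py <<'E'
from h import *
from scipy.optimize import least_squares
S=dict(back_stop=(0,-.184,.047),nest=(0,.002,.075),catch=(0,.093,.071),old_roll_center=(0,.0,.073),new_roll_center=(0,-.149,.078),gate_knob=(-.115,.142,.102),keeper_knob=(-.115,-.059,.102),key_top=(-.104,.010,.082),stand=(0,0,0))
def w(p,P): return np.array([p[0]+np.cos(p[2])*P[0]-np.sin(p[2])*P[1],p[1]+np.sin(p[2])*P[0]+np.cos(p[2])*P[1],P[2]])
def fit(obs,p0=(.6,.05,.17)):
    g=lambda p:np.concatenate([np.subtract(proj(c,w(p,S[l])),uv) for c,l,uv in obs])
    r=least_squares(g,p0,loss='soft_l1',f_scale=2); return r.x,g(r.x).reshape(-1,2)
E
python3 - <<'E'
from fit import *
t,s=cam("top"),cam("scene")
T=dict(catch=(181,190),old_roll_center=(225,184),new_roll_center=(301,175),gate_knob=(160,251),keeper_knob=(266,228),key_top=(231,234))
Q=dict(stand=(242,205),back_stop=(303,224),nest=(239,183),catch=(212,171),old_roll_center=(237,187),new_roll_center=(286,208),gate_knob=(174,179),keeper_knob=(229,207),key_top=(206,202))
obs=[(t,k,v) for k,v in T.items()]+[(s,k,v) for k,v in Q.items()]
p,r=fit(obs); print(p)
for (c,l,_),e in zip(obs,r): print(l,e.round(1))
for P in [(-.135,.142,.15)]: print(w(p,P))
E
```

```text
[0.59677925 0.05241474 0.15398898]
catch [0.2 0.4]
old_roll_center [ 1.5 -1.5]
new_roll_center [-1.7 -5.4]
gate_knob [2.  0.2]
keeper_knob [-0.5  5.1]
key_top [-1.2  0.1]
stand [-1.4 -0.5]
back_stop [-4. -0.]
nest [0.2 0.6]
catch [1.6 0.1]
old_roll_center [ 2.8 -2.5]
new_roll_center [1.7 0.5]
gate_knob [-6.4 -2.1]
keeper_knob [-2.   5.1]
key_top [3.  0.6]
[0.44159657 0.17202802 0.15      ]
```

```bash
python3 -m inch '[0,0,-2,0,0,-0.147,0, 0,0,-2,0,0,-0.147,0, 0,0,-2,0,0,-0.147,0, 0,0,-2,0,0,-0.147,0, -4.1,1.8,-0.5,0,0,0,0, -4.1,1.8,-0.5,0,0,0,0, -4.1,1.8,-0.5,0,0,0,0, -4.1,1.8,-0.5,0,0,0,0, -4.1,1.8,-0.5,0,0,0,0, -4.1,1.8,-0.5,0,0,0,0, -4.1,1.8,-0.5,0,0,0,0, -4.1,1.8,-0.5,0,0,0,0, -4.1,1.8,0,0,0,0,0, -4.1,1.8,0,0,0,0,0, 0,0,0,0,0,0,0, 0,0,0,0,0,0,0]'
python3 - <<'E'
from fit import *
c,im,d=snap("wrist","w1.png")
o=ctrl.get_obs(); print(o["ee_pos"],o["eef_rot"],o["force"])
p0=np.array([.5968,.0524,.154]); obs=[]
for l in S:
    if l in("stand",): continue
    for r in ctrl.place_of("wrist",l)[:1]:
        print(l,np.round(r["score"],2),np.round(r["centre"]),onz(c,r["centre"],S[l][2]).round(3), np.round(proj(c,w(p0,S[l]))))
        if r["score"]>.4: obs.append((c,l,r["centre"]))
p,r=fit(obs,p0); print(p)
for (c,l,_),e in zip(obs,r): print(l,e.round(1))
E
```

```text
time_s: 3.2
ee_pos: [0.4721, 0.1209, 0.3254]
eef_rot: [-3.142, -0.0, 1.723]
force: [0.4, 0.6, 0.2]
grip_width: 0.0007
[0.47192165 0.1212313  0.32552047] [ 3.14150740e+00 -1.57262587e-04  1.72361268e+00] [-0.12505047 -0.42400215 -0.2779507 ]
old_roll_center 0.71 [190. 238.] [0.592 0.049 0.073] [192. 242.]
new_roll_center 0.95 [ 87. 241.] [ 0.617 -0.096  0.078] [ 88. 243.]
gate_knob 0.57 [294. 174.] [0.47  0.176 0.102] [294. 167.]
keeper_knob 0.87 [137. 176.] [ 0.503 -0.023  0.102] [137. 168.]
key_top 0.66 [193. 172.] [0.492 0.045 0.082] [194. 173.]
[0.59928569 0.0496055  0.12610941]
old_roll_center [0.1 4.5]
new_roll_center [-1.6  0.5]
gate_knob [ 0.1 -1.8]
keeper_knob [ 0.4 -7.7]
key_top [0.6 2.4]
```

View pics/w1.png

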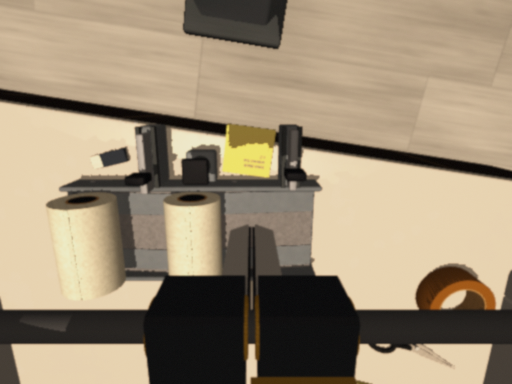

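The wrist view shows the gate knob at about px (295,175), the keeper knob at (138,180) and the key at (196,172), with the stand edge nearly level in the picture. I'll use depth to pin down the knobs.

```bash
cat > dep.py <<'E'
from fit import *
def cloud(n,p,fn):
    c,im,d=snap(n,fn); f,cx,cy,W=c; v,u=np.nonzero(d>0); z=d[v,u]
    P=np.c_[(u-cx)*z/f,(v-cy)*z/f,z]@W[:3,:3].T+W[:3,3]
    q=P[:,:2]-p[:2]; C,Sn=np.cos(p[2]),np.sin(p[2])
    return np.c_[q[:,0]*C+q[:,1]*Sn,-q[:,0]*Sn+q[:,1]*C,P[:,2]]
def box(s,*b):
    m=np.all([(s[:,i]>b[i][0])&(s[:,i]<b[i][1]) for i in range(3)],0); a=s[m]
    return len(a), *( [np.percentile(a,[3,50,97],axis=0).T.round(4).tolist()] if len(a) else [])
E
python3 - <<'E'
from dep import *
s=cloud("wrist",np.array([.5968,.0524,.154]),"w2.png")
print("gateknob",box(s,(-.16,-.07),(.11,.17),(.108,.125)))
print("gateknob side",box(s,(-.16,-.07),(.11,.17),(.095,.108)))
print("keepknob",box(s,(-.16,-.07),(-.09,-.03),(.108,.125)))
print("key",box(s,(-.14,-.07),(-.03,.05),(.077,.087)))
print("plate L",box(s,(-.09,-.06),(-.2,-.08),(.05,.058)))
print("plate R",box(s,(-.09,-.06),(.06,.2),(.05,.058)))
print("newroll",box(s,(-.09,.09),(-.21,-.09),(.112,.13)))
print("oldroll",box(s,(-.09,.09),(-.05,.05),(.105,.13)))
E
```

```text
gateknob (213, [[-0.1127, -0.1082, -0.1018], [0.1302, 0.1421, 0.1542], [0.1104, 0.1176, 0.1192]])
gateknob side (40, [[-0.1128, -0.1125, -0.1049], [0.1297, 0.1387, 0.1533], [0.0982, 0.102, 0.1078]])
keepknob (221, [[-0.1075, -0.1023, -0.0968], [-0.0693, -0.0565, -0.0454], [0.1096, 0.1174, 0.1191]])
key (688, [[-0.1234, -0.1074, -0.0898], [-0.0055, 0.0115, 0.028], [0.0796, 0.0819, 0.0834]])
plate L (457, [[-0.0786, -0.0755, -0.0656], [-0.1886, -0.1389, -0.0841], [0.0507, 0.0536, 0.0562]])
plate R (410, [[-0.0787, -0.0757, -0.0723], [0.0632, 0.1185, 0.1854], [0.0514, 0.0536, 0.0554]])
newroll (3717, [[-0.0643, -0.006, 0.0593], [-0.1717, -0.1423, -0.1215], [0.1128, 0.1193, 0.1225]])
oldroll (1487, [[-0.0638, -0.0185, 0.0306], [-0.0111, 0.0035, 0.0174], [0.1052, 0.1071, 0.1091]])
```

```bash
python3 -m inch '[2.75,-1.6,1,0,0,0,0, 2.75,-1.6,1,0,0,0,0, 0,0,4.5,0,0,0,0, 0,0,4.5,0,0,0,0, 0,0,4.5,0,0,0,0, 0,0,4.5,0,0,0,0, 0,0,2.7,0,0,0,0, 0,0,0,0,0,0,0]'
python3 -m inch '[0,1.3,0,0,0,0,0, 0,1.5,0,0,0,0,0, 0,1.5,0,0,0,0,0, 0,1.5,0,0,0,0,0, 0,1.5,0,0,0,0,0, 0,1.5,0,0,0,0,0, 0,1.5,0,0,0,0,0, 0,0.6,0,0,0,0,0, 0,0.3,0,0,0,0,0]'
```

```text
time_s: 4.7
ee_pos: [0.4314, 0.1699, 0.0972]
eef_rot: [-3.138, 0.0, 1.723]
force: [1.0, 1.4, 0.6]
grip_width: 0.0003
time_s: 5.82
ee_pos: [0.5435, 0.1872, 0.0991]
eef_rot: [3.141, -0.0, 1.723]
force: [-1.5, -1.2, 1.2]
grip_width: 0.0006
```

```bash
python3 -m inch '[0,0.2,0,0,0,0,0, 0,0.2,0,0,0,0,0, 0,0.2,0,0,0,0,0]'; python3 -m inch '[0,0.15,0,0,0,0,0, 0,0.15,0,0,0,0,0]'
```

```text
time_s: 6.2
ee_pos: [0.5482, 0.1879, 0.0986]
eef_rot: [-3.139, 0.0, 1.723]
force: [-16.3, -3.6, 12.6]
grip_width: 0.0007
time_s: 6.45
ee_pos: [0.5485, 0.188, 0.0986]
eef_rot: [-3.132, 0.001, 1.723]
force: [-37.7, -7.1, 24.7]
grip_width: 0.0005
```

```bash
python3 -m inch '[0,-0.6,0,0,0,0,0, 0,-1,0,0,0,0,0, 0,0,-3,0,0,0,0, 0,0,-3,0,0,0,0, -3.25,-1.75,0,0,0,0,0, -3.25,-1.75,0,0,0,0,0, -3.25,-1.75,0,0,0,0,0, -3.25,-1.75,0,0,0,0,0, 0,0,0,0,0,0,0, 0,0,0,0,0,0,0]'
python3 - <<'E'
from dep import *
o=ctrl.get_obs();p=np.array([.5968,.0524,.154]); print(o["ee_pos"],o["force"])
q=o["ee_pos"][:2]-p[:2];C,Sn=np.cos(p[2]),np.sin(p[2]);print(q@[C,Sn],q@[-Sn,C])
s=cloud("top",p,"t2.png")
print("gateknob",box(s,(-.16,.03),(.11,.17),(.106,.125)))
s=cloud("scene",p,"s2.png")
print("gateknob",box(s,(-.16,.03),(.11,.17),(.106,.125)))
E
```

```text
time_s: 7.7
ee_pos: [0.4867, 0.0472, 0.1586]
eef_rot: [3.141, -0.0, 1.723]
force: [-0.3, -0.0, 0.0]
grip_width: 0.0004
[0.48669887 0.04724358 0.15856792] [-0.34111938 -0.04810626  0.02507474]
-0.10958908162543567 0.011793235209004998
gateknob (93, [[-0.0167, -0.0115, -0.0054], [0.1291, 0.1408, 0.1527], [0.1093, 0.1167, 0.1196]])
gateknob (6, [[-0.0179, -0.0172, -0.0159], [0.1477, 0.1496, 0.1519], [0.1094, 0.1123, 0.1158]])
```

```bash
python3 -m inch '[0,0,3.5,0,0,0,0, 0,0,3.5,0,0,0,0, 0,0,0.4,0,0,0,0, 0,0,0.4,0,0,0,0, 0,0,0.4,0,0,0,0, 0,0,0.4,0,0,0,0, 0,0,0.4,0,0,0,0, 0,0,0.4,0,0,0,0, 0,0,0.4,0,0,0,0, 0,0,0.3,0,0,0,0, 0,0,0,0,0,0,0]'
python3 - <<'E'
from dep import *
snap("scene","s3.png"); print(ctrl.get_obs()["force"])
E
```

```text
time_s: 9.18
ee_pos: [0.4871, 0.0472, 0.0582]
eef_rot: [3.14, -0.0, 1.723]
force: [-1.5, 3.9, 6.2]
grip_width: 0.0007
[-1.37279687  2.79451438  3.86394499]
```

View pics/s3.png

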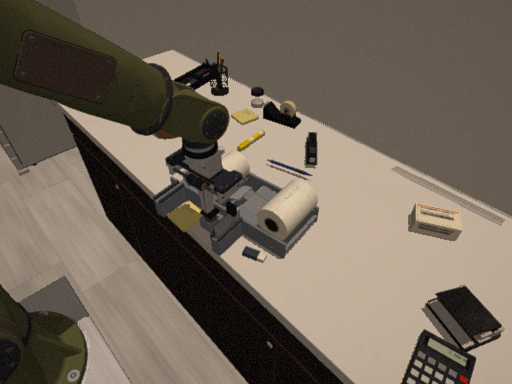

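```bash
python3 -m inch '[0,0,-1.5,0,0,0,0, 0,0,-1.5,0,0,0,0, 0,0,-4,0,0,0,0, 0,0,-4,0,0,0,0, 0,0,-4,0,0,0,0, -4.5,2.2,0,0,0,0.174,0, -4.5,2.2,0,0,0,0,0, 0,0,0,0,0,0,0]'
python3 - <<'E'
from dep import *
p=np.array([.5968,.0524,.154]); o=ctrl.get_obs()
q=o["ee_pos"][:2]-p[:2];C,Sn=np.cos(p[2]),np.sin(p[2]);print(o["eef_rot"],q@[C,Sn],q@[-Sn,C],o["ee_pos"][2])
s=cloud("top",p,"t4.png")
print("gateknob",box(s,(-.16,.03),(.13,.17),(.109,.125)))
print("oldroll",box(s,(-.07,.07),(.04,.13),(.105,.13)))
print("nest",box(s,(-.07,.07),(-.03,.03),(.03,.13)))
print("key",box(s,(-.14,-.085),(-.02,.04),(.03,.1)))
E
```

```text
time_s: 10.22
ee_pos: [0.5367, -0.0421, 0.2081]
eef_rot: [3.141, 0.001, 1.546]
force: [0.1, -0.1, -0.3]
grip_width: 0.0003
[3.14119558e+00 5.06059340e-04 1.54591892e+00] -0.07389346218272774 -0.08417733266343128 0.20809825413433874
gateknob (83, [[-0.017, -0.0117, -0.0053], [0.1309, 0.1424, 0.1528], [0.1129, 0.1171, 0.1193]])
oldroll (1414, [[-0.0609, -0.0009, 0.061], [0.0725, 0.0923, 0.1132], [0.1053, 0.1092, 0.1129]])
nest (171, [[-0.0413, 0.0677, 0.0697], [-0.0236, 0.0249, 0.0298], [0.0307, 0.0382, 0.0548]])
key (88, [[-0.121, -0.0999, -0.0876], [0.0153, 0.0232, 0.0277], [0.0775, 0.0813, 0.0841]])
```

View pics/t4.png

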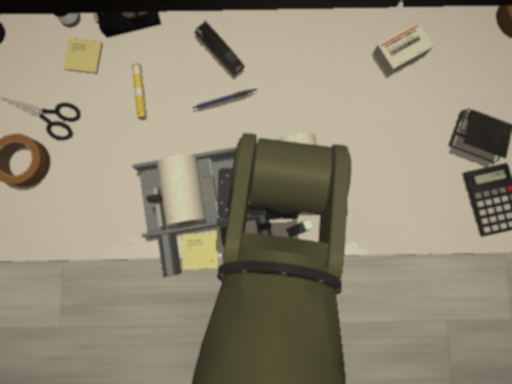

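The top view shows the used roll at px (180,190), lying against the shut gate, and the key is up at 81 mm. The sticky notes are in place. Now I go behind the fresh roll.

```bash
python3 -m inch '[0,0,0,0,0,0.174,0.5, 0,0,0,0,0,0.174,1, 0,0,0,0,0,0.174,1, 0,0,0,0,0,0.174,1, 0,0,0,0,0,0.174,1, 0,0,0,0,0,0.174,1, 0,0,0,0,0,0.174,1, 0,0,0,0,0,0.174,1, 2.5,4.6,0,0,0,0,1, 2.5,4.6,0,0,0,0,1, 2.4,4.6,0,0,0,0,1, 0,0,0,0,0,0,1, 0,0,0,0,0,0,1]'
python3 - <<'E'
from dep import *
p=np.array([.5968,.0524,.154]); o=ctrl.get_obs()
q=o["ee_pos"][:2]-p[:2];C,Sn=np.cos(p[2]),np.sin(p[2]);print(o["eef_rot"],q@[C,Sn],q@[-Sn,C],o["ee_pos"][2],o["grip_width"])
s=cloud("wrist",p,"w5.png")
print("newroll",box(s,(-.09,.09),(-.21,-.09),(.119,.13)))
E
```

```text
time_s: 11.9
ee_pos: [0.6305, -0.1632, 0.2079]
eef_rot: [-3.141, 0.0, 0.158]
force: [-0.2, 0.9, 0.4]
grip_width: 0.0945
[-3.14143347e+00  8.19163568e-05  1.57811867e-01] 0.0002592272846877412 -0.21823362594785845 0.2078541430628821 0.09452218537194997
newroll (5927, [[-0.0611, -0.0005, 0.0604], [-0.1628, -0.1478, -0.1335], [0.1191, 0.1209, 0.1228]])
```

View pics/w5.png

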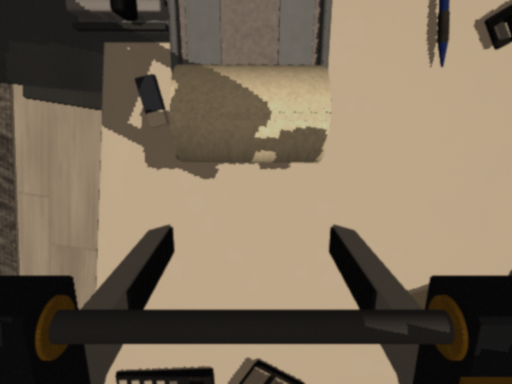

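The picture shows both fingers (px 160–345) evenly behind the fresh roll, which spans px 173–328. The eraser is at (150,95), well clear. Now lower and push.

```bash
python3 -m inch '[0,0,4.5,0,0,0,1, 0,0,4.5,0,0,0,1, 0,0,4.5,0,0,0,1, 0,0,0.5,0,0,0,1, 0,-0.8,0,0,0,0,1, 0,-0.5,0,0,0,0,1, 0,-0.4,0,0,0,0,1, 0,-0.6,0,0,0,0,1, 0,-0.8,0,0,0,0,1, 0,-0.8,0,0,0,0,1, 0,-0.8,0,0,0,0,1, 0,-0.8,0,0,0,0,1]'
python3 -m inch '[0,-0.8,0,0,0,0,1, 0,-0.8,0,0,0,0,1, 0,-0.8,0,0,0,0,1, 0,-0.8,0,0,0,0,1, 0,-0.8,0,0,0,0,1, 0,-0.8,0,0,0,0,1, 0,-0.7,0,0,0,0,1, 0,-0.6,0,0,0,0,1, 0,-0.5,0,0,0,0,1, 0,-0.5,0,0,0,0,1, 0,-0.5,0,0,0,0,1, 0,-0.5,0,0,0,0,1]'
python3 - <<'E'
from dep import *
p=np.array([.5968,.0524,.154]); o=ctrl.get_obs()
q=o["ee_pos"][:2]-p[:2];C,Sn=np.cos(p[2]),np.sin(p[2]);print(q@[C,Sn],q@[-Sn,C],o["ee_pos"][2],o["force"])
s=cloud("wrist",p,"w6.png")
print("newroll",box(s,(-.07,.07),(-.1,.04),(.113,.135)))
E
```

```text
time_s: 13.45
ee_pos: [0.6221, -0.1095, 0.0674]
eef_rot: [-3.142, 0.0, 0.157]
force: [0.5, -1.9, -0.2]
grip_width: 0.0939
time_s: 14.95
ee_pos: [0.6095, -0.0297, 0.0674]
eef_rot: [-3.141, 0.0, 0.157]
force: [0.6, -0.2, 0.4]
grip_width: 0.094
-4.932052181656534e-05 -0.08310688399192999 0.06742200345557155 [ 0.61427935 -0.19830224  0.44677398]
newroll (57464, [[-0.0616, -0.001, 0.0595], [-0.074, -0.0256, 0.0025], [0.1147, 0.1269, 0.1305]])
```

```bash
python3 -m inch '[0,-0.4,0,0,0,0,1, 0,-0.4,0,0,0,0,1, 0,-0.3,0,0,0,0,1, 0,0,0,0,0,0,1, 0,0,0,0,0,0,1]'
python3 - <<'E'
from dep import *
p=np.array([.5968,.0524,.154]); o=ctrl.get_obs()
q=o["ee_pos"][:2]-p[:2];C,Sn=np.cos(p[2]),np.sin(p[2]);print(q@[C,Sn],q@[-Sn,C],o["ee_pos"][2],o["force"])
s=cloud("wrist",p,"w7.png")
a=s[(abs(s[:,0])<.05)&(abs(s[:,1]+.02)<.07)&(s[:,2]>.1)]
for y in np.arange(-.06,.05,.01):
    m=abs(a[:,1]-y)<.002; print(round(y,3),m.sum(), np.median(a[m,2]).round(4) if m.any() else '')
E
```

```text
time_s: 15.62
ee_pos: [0.6079, -0.0193, 0.0675]
eef_rot: [-3.142, 0.0, 0.157]
force: [0.4, 1.1, -0.3]
grip_width: 0.094
-7.123539941421402e-05 -0.07251936554316908 0.0674506471413727 [ 0.36287067  1.05941953 -0.34488195]
-0.06 912 0.1787
-0.05 4269 0.1826
-0.04 2066 0.1814
-0.03 1320 0.1026
-0.02 1941 0.1107
-0.01 2332 0.1152
0.0 2627 0.1171
0.01 2762 0.1166
0.02 2667 0.1137
0.03 2297 0.1076
0.04 0
```

Fresh roll is seated: its crest is at y≈+3 mm, about 118 mm high. Next is the keeper.

```bash
python3 -m inch '[0,0.4,0,0,0,0,1, 0,0,-5,0,0,0,1, 0,0,-5,0,0,0,0, -4.7,-0.6,0,0,0,0,0, -4.7,-0.6,0,0,0,0,0, -4.6,-0.6,0,0,0,0,0, 0,0,0,0,0,0,0, 0,0,3.5,0,0,0,0, 0,0,3.5,0,0,0,0, 0,0,0,0,0,0,0]'
python3 - <<'E'
from dep import *
p=np.array([.5968,.0524,.154]); o=ctrl.get_obs()
q=o["ee_pos"][:2]-p[:2];C,Sn=np.cos(p[2]),np.sin(p[2]);print(q@[C,Sn],q@[-Sn,C],o["ee_pos"][2],o["force"],o["grip_width"])
s=cloud("wrist",p,"w8.png")
print("keepknob",box(s,(-.12,-.07),(-.09,-.03),(.110,.122)))
E
```

```text
time_s: 16.92
ee_pos: [0.4669, -0.0273, 0.0959]
eef_rot: [-3.141, 0.004, 0.157]
force: [0.7, 0.5, 1.0]
grip_width: 0.0173
-0.140556803680377 -0.05885066210139329 0.09591346040933012 [0.69099614 0.45988955 1.02963483] 0.017311674936691127
keepknob (1081, [[-0.1071, -0.1022, -0.0961], [-0.0693, -0.0562, -0.0457], [0.1112, 0.1176, 0.119]])
```

```bash
python3 -m inch '[0,0,0,0,0,0,0, 0,0,0,0,0,0,0, 1,0,0,0,0,0,0, 1.5,0,0,0,0,0,0, 1.5,0,0,0,0,0,0, 1.5,0,0,0,0,0,0, 1.5,0,0,0,0,0,0, 1.5,0,0,0,0,0,0, 1.2,0,0,0,0,0,0, 0.6,0,0,0,0,0,0, 0.2,0,0,0,0,0,0]'; python3 -m inch '[0.2,0,0,0,0,0,0, 0.2,0,0,0,0,0,0]'
```

```text
time_s: 18.35
ee_pos: [0.5713, -0.0108, 0.0974]
eef_rot: [-3.142, 0.0, 0.157]
force: [-1.9, -1.2, 1.2]
grip_width: 0.0003
time_s: 18.6
ee_pos: [0.5749, -0.0102, 0.0974]
eef_rot: [-3.142, 0.0, 0.157]
force: [-1.1, 0.3, -0.3]
grip_width: 0.0006
```

```bash
python3 -m inch '[0.2,0,0,0,0,0,0, 0.2,0,0,0,0,0,0]'; python3 -m inch '[0.15,0,0,0,0,0,0]'
```

```text
time_s: 18.85
ee_pos: [0.5761, -0.01, 0.0974]
eef_rot: [-3.141, 0.008, 0.157]
force: [-36.3, -6.1, 21.9]
grip_width: 0.0007
time_s: 18.98
ee_pos: [0.5762, -0.01, 0.0974]
eef_rot: [-3.141, 0.012, 0.157]
force: [-46.7, -5.8, 28.2]
grip_width: 0.0008
```

Stop reached. Now I back off, rise, withdraw and check.

```bash
python3 -m inch '[-0.6,0,0,0,0,0,0, -1.2,0,0,0,0,0,0, -1.2,0,0,0,0,0,0, 0,0,-4,0,0,0,0, 0,0,-5,0,0,0,0, 0,0,-5,0,0,0,0, -2,-5,-2,0,0,0,0, -2,-5,0,0,0,0,0, -2,-5,0,0,0,0,0, -2,-5,0,0,0,0,0, -2,-5,0,0,0,0,0, -2,-5,0,0,0,0,0, -2,-5,0,0,0,0,0, -2,-5,0,0,0,0,0, 0,0,0,0,0,0,0, 0,0,0,0,0,0,0]'
python3 - <<'E'
from dep import *
p=np.array([.5968,.0524,.154]); print(ctrl.get_obs()["force"])
s=cloud("top",p,"t9.png")
print("gateknob",box(s,(-.16,.03),(.13,.17),(.109,.125)))
print("keepknob",box(s,(-.16,.03),(-.08,-.045),(.109,.125)))
print("oldroll",box(s,(-.07,.07),(.04,.13),(.105,.13)))
print("newroll",box(s,(-.07,.07),(-.04,.04),(.11,.13)))
print("key",box(s,(-.14,-.085),(-.02,.04),(.07,.1)))
snap("scene","s9.png")
a,b=cv2.imread("pics/t9.png"),cv2.imread("pics/s9.png")
cv2.imwrite("pics/f9.png",np.hstack([cv2.resize(a[110:290,90:360],(400,267)),cv2.resize(b[130:290,130:340],(350,267))]))
E
```

```text
time_s: 20.98
ee_pos: [0.3303, 0.3555, 0.2574]
eef_rot: [3.141, -0.0, 0.157]
force: [-0.7, 0.6, 0.3]
grip_width: 0.0004
[-0.70236881  0.55191761  0.34539838]
gateknob (83, [[-0.0167, -0.0119, -0.0057], [0.1312, 0.1419, 0.1524], [0.1107, 0.1173, 0.1199]])
keepknob (87, [[-0.017, -0.0118, -0.0059], [-0.0708, -0.059, -0.0472], [0.1128, 0.1168, 0.1199]])
oldroll (1431, [[-0.0612, -0.0014, 0.0612], [0.0723, 0.0921, 0.1127], [0.1053, 0.1091, 0.1127]])
newroll (1602, [[-0.0624, -0.0021, 0.0602], [-0.0202, 0.0022, 0.0248], [0.1104, 0.1149, 0.1185]])
key (332, [[-0.1217, -0.105, -0.0881], [-0.0069, 0.0099, 0.0266], [0.0784, 0.0814, 0.0845]])
```

View pics/f9.png

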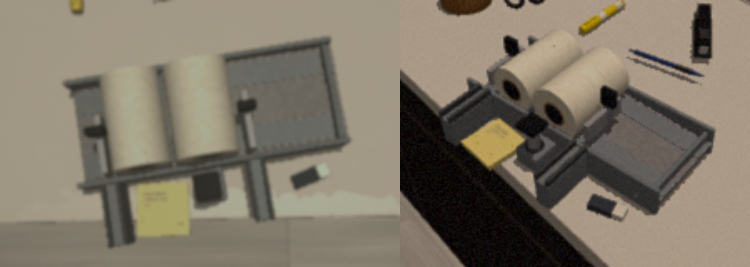

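The two views show both knobs across (crop px (95,128) and (245,105)). The used roll lies against the gate and the fresh roll is in the nest. Key is up, and the notes and eraser have not moved.

```bash
python3 -c "
from station import ctrl
print(ctrl.hand_in())"
```

```text
the job is handed in; nothing more can be done
None
```

The roll change is done and handed in at about 21 s on the robot's clock. I pushed the gate bar across to its stop and pressed the eject key until the used roll rolled out against the gate. I let the key up, rolled the fresh roll up the slope into the nest with the open fingers, and pushed the keeper bar across to its stop.

The last checks were made with the arm withdrawn, in the stand's frame:

| Item | Measured | Given |
|---|---|---|
| Gate and keeper knobs | x ≈ -12 mm | -10 mm when shut |
| Used roll | y ≈ +92 mm | +93 mm |
| Fresh roll | y ≈ +2 mm, top about 118 mm | +2 mm, top 119 mm |
| Eject key | 81 mm | 82 mm when up |

- **Sticky notes and eraser:** they look unmoved in the pictures; I did not measure their positions.
- **Key travel:** I pressed the key about 24 mm of its 28 mm, which was enough to eject the roll.
- **Push forces:** I pushed a little hard into both end stops. The wrist read about 46 N at the gate and 55 N at the keeper, under the 120 N wrist limit. That pressure was on the fingertips. If the 40 N limit on the arm and gripper body also counts the fingertips, both pushes went over it.

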